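# Load two sweet boxes into a sinking buffet lift and close it

## Robot

A 6-joint arm with a two-finger parallel gripper is mounted at the origin on the work surface. World frame = base frame: x ahead of the robot, y to its left, z up, the work surface at z = 0. Lengths are in m, angles in rad, forces in N, time in s.
With the tool pointing down it reaches from about 0.3 to 1 m from the base axis. Payload 5.1 kg.
Tool frame: the origin (TCP) lies between the finger pads; the fingertips stand arm.tips_ahead ahead of it and the grasp point (between the pads) lies 8 mm behind it (arm.tips_ahead is the distance from the TCP to the fingertips, in m); x points along the fingers, y is the direction in which the jaws open and shut, and the axes are right-handed (so a half turn about x gives the same grasp; the last joint's range is limited). The gripper opens to 95 mm and grips with 3 to 60 N. Pads are 20 mm wide; open, the fingers measure 119 mm over their backs; the gripper's body (75 mm by 180 mm) begins 59 mm behind the grasp point.
Start: joints at [1.162, 0.124, 1.65, -0, 1.367, -0.083], TCP at [0.208, 0.616, 0.226] pointing down, gripper open.
Joint ranges: [-2.61, 2.61], [-1.02, 2.33], [0.03, 2.71], [-1.35, 4.49], [0.32, 2.68], [-2.91, 2.91]. Speed limits (rad/s): [2.57, 2.57, 3.14, 3.14, 3.14, 3.14].

## Interface

Orientations are given as a unit quaternion [w, x, y, z].
In Python, from cell import monitor, eyes, close_job, arm gives the robot as it stands.
- The arm moves only by the tool servo_tool, never from a script. Its argument "moves" is a list that holds one entry, the list of rows, each a list of 7 numbers: the shift along the world's x, y, z in cm, then the turn, a rotation vector about the world's x, y, z in degrees, then the finger opening in cm, from 0 to 9.51. A call has exactly 10 rows; each row is the pose to reach, as a shift and turn from the pose commanded when the call began; what a row does not reach only later rows make up. A row lasts 1/10 s, in which the tool goes at most 50 mm and 8.59 degrees, less where a joint would pass 70% of its speed; a pose out of reach is approached as far as the arm can. A call with a gripper value outside its range is refused whole. The fingers move at their own pace and stop on an object; "force" is the grip in N (left out, the last holds). Time passes only in rows, so rows that repeat a pose let the fingers close, or fill a call up. It gives the time, the measured TCP pose, the force and the opening at its end, in the units of the state.
- monitor.observe(): the state, without advancing time (a new reading comes with each control period).
- eyes.grab_frame(name): name is "scene" or "top"; returns the picture (384x512x3 uint8, blue, green, red); there is no depth.
- eyes.camera_model(name): a dict with "mtx" (3x3 intrinsics, pixels), "R" (3x3) and "t" (3): a world point X has camera coordinates R X + t. Camera axes: x right, y down, z forward; pixel columns grow to the right and rows downward; lengths in m; the calibration is good to about 2 mm. A picture is of the moment at which its call begins. camera_model takes no time and is no camera call.
- close_job(): hands the job in, once; it reports no verdict.
The state is a dict: "t": time; "joint_positions": joint angles; "joint_velocities": joint speeds; "joint_torque": joint torques, N m; "tcp_pos": TCP position; "orientation": TCP orientation; "wrist_force": force on the tool from outside, world axes, zero at the start; "moment": the same for the moment, N m; "opening": finger opening in m.
Only numpy, scipy, OpenCV 4.12 (cv2) and the standard library are available. Lean on these libraries where they do the work, as an engineer would, in place of code of your own. Each camera call takes 0.05 s, during which the arm holds its last target. There are 200 camera calls.

## Task

Load the spring lift on the party table: push the large box of sweets along its channel onto the sprung platform and let it sink flat into the well, then push the small box on so that it lies flat on top of the large one. When both have sunk below the rim, slide the metal cover fully shut over them; do not tip a box over or disturb the things standing around the lift.

Things in the scene. Friction and masses are not known exactly. Their poses are not given: they have to be found in the camera images.
- unit: grey T-shaped spring-lift unit fixed on the table, its deck 125 mm above the table. Origin: centre of its underside, right below the well; x points away from the robot (towards the open cover), y to the left along the two loading channels, z up
- well (a point): centre of the mouth of the square well, 170 x 170 mm inside, rim flush with the deck (125 mm above the table); axes as the unit's. On the deck a flat channel runs from the well to +y and another to -y, 85 to 300 mm from this point, open at the outer end, each 170 mm wide between steel guides 20 mm high and 10 mm thick that start 105 mm from this point
- platform_top (a point): centre of the top of the sprung platform, a steel plate 162 x 162 mm with nine round holes that fills the well; empty it lies 3 mm below the deck; axes as the unit's
- platform (a joint): how far the platform has sunk, m: 0 empty and up, 0.105 at the bottom. Stiffness 120 N/m and no preload, so it sinks about 45 mm under the large box and about 37 mm more under the small one (each +-10 percent): every box ends with its top a few mm (1 to 20) below the deck
- large_box_mid (a point): centre of the large cardboard box of sweets with a clear top, 140 x 140 mm, 40 mm tall, about 0.55 kg, a closed rigid block; it starts lying on one of the two channels (on either side); axes along its edges
- small_box_mid (a point): centre of the small cardboard box of sweets, same make, 110 x 110 mm, 34 mm tall, about 0.45 kg; it starts on the other channel; axes along its edges
- cover (a joint): travel of the sliding cover towards the robot, m: 0 fully open, 0.19 at its stop, fully shut. It starts nearly open, stays where it is left, and takes about 2 N to slide
- cover_handle (a point): centre of the cover's upright handle plate, 100 mm wide along the unit's y, 10 mm thick along x, 40 mm tall (foot 136 mm, top 176 mm above the table), 20 mm behind the cover's front edge. The flat aluminium cover (210 x 180 mm, 5 mm thick) slides along the unit's -x, underside 6 mm above the deck, top 136 mm above the table
- tumbler: bystander: glass tumbler, 68 mm across, 100 mm tall, stands beside the cover's guides; origin at its underside
- jar: bystander: amber glass jar with a steel lid, 72 mm across, 85 mm tall, stands beside the cover's guides on the other side; origin at its underside
- mug: bystander: white mug, 76 mm across, 85 mm tall, in front of the unit; origin at its underside
- spatula: bystander: spatula lying on the table in front of the unit, handle along its -x; origin at its underside
There are look-alikes about, which are no part of the job. Leave any yellow look-alike of the part that bears small_box_mid alone.

How it is judged:
On the way, in this order (a step that is already met when the one before it is completed fails the run):
1. the large box lies flat on the sprung platform, which has sunk under it, with the small box not yet on (x of large_box_mid in the frame of platform_top between -0.025 and 0.025 m and y of large_box_mid in the frame of platform_top between -0.025 and 0.025 m and z of large_box_mid in the frame of platform_top between 0.016 and 0.024 m and angle between large_box_mid's own z axis and vertical below 0.06 rad and value of joint platform between 0.033 and 0.06 m), for 0.2 s.
2. the small box lies flat on the large box in the well, which has sunk further, with the cover still open (x of large_box_mid in the frame of platform_top between -0.025 and 0.025 m and y of large_box_mid in the frame of platform_top between -0.025 and 0.025 m and z of large_box_mid in the frame of platform_top between 0.016 and 0.024 m and angle between each of large_box_mid, small_box_mid's own z axis and vertical below 0.06 rad and x of small_box_mid in the frame of platform_top between -0.04 and 0.04 m and y of small_box_mid in the frame of platform_top between -0.04 and 0.04 m and z of small_box_mid in the frame of platform_top between 0.052 and 0.062 m and value of joint platform above 0.065 m and value of joint cover below 0.05 m), for 0.2 s.
At the end, for the whole second after the job is handed in: The large box lies flat on the platform (within 25 mm of its centre each way), the small box flat on the large one (within 40 mm of the platform's centre each way), both level within 0.06 rad and at rest, the platform sunk more than 65 mm, and the cover shut to within 10 mm of its 190 mm stop (x of large_box_mid in the frame of platform_top between -0.025 and 0.025 m and y of large_box_mid in the frame of platform_top between -0.025 and 0.025 m and z of large_box_mid in the frame of platform_top between 0.016 and 0.024 m and angle between each of large_box_mid, small_box_mid's own z axis and vertical below 0.06 rad and x of small_box_mid in the frame of platform_top between -0.04 and 0.04 m and y of small_box_mid in the frame of platform_top between -0.04 and 0.04 m and z of small_box_mid in the frame of platform_top between 0.052 and 0.062 m and linear speed of each of large_box, small_box below 0.02 m/s and value of joint platform above 0.065 m and value of joint cover above 0.18 m); the robot touches nothing.
It fails at once if a box is tipped over (angle between any of large_box_mid, small_box_mid's own z axis and vertical above 0.7 rad).
It fails at once if a bystander is moved more than 40 mm (distance of any of tumbler, jar, mug, spatula from where it was at the start of the episode above 0.04 m).
It also fails if it takes over 61 s, if anything falls off the work surface, if the arm or the gripper's body presses on something with over 40 N, if the wrist force passes 120 N, or if a joint passes its speed limit or range.

## Working session

There is one attempt and no reset: what is moved stays moved. The work goes in short steps, Python scripts to look and compute and a tool call to move; the robot and the scene stay as the last step left them, time stands still between calls to the robot, and variables do not carry over. Pictures are saved under pics/ and viewed, about 8 in all and at most 12, crops included, and the job is handed in when it is done.

Besides the shell and the picture viewer there is one more tool, called after "Call:" as a command line: name --argument value ..., lists and objects as JSON in quotes. servo_tool: Moves the arm, as the interface text tells. Its arguments: {"type":"object","properties":{"moves":{"type":"array"},"force":{"type":"number"}},"required":["moves"]}

```bash
mkdir -p pics; ls; python3 - <<'E'
from cell import monitor, eyes, close_job, arm
import cv2,numpy as np
for n in("scene","top"):
    im=eyes.grab_frame(n); cv2.imwrite(f"pics/{n}0.png",im)
    c=eyes.camera_model(n); print(n,np.round(c["mtx"],1).tolist(),(-c["R"].T@c["t"]).round(3),np.round(c["R"],3).tolist())
print(arm.tips_ahead); print(monitor.observe())
E
```

```text
pics
scene [[498.5, 0.0, 247.4], [0.0, 498.5, 199.2], [0.0, 0.0, 1.0]] [0.89  0.596 1.088] [[-0.868, 0.496, -0.007], [0.412, 0.712, -0.569], [-0.277, -0.497, -0.823]]
top [[383.5, 0.0, 254.2], [0.0, 383.5, 187.8], [0.0, 0.0, 1.0]] [0.413 0.033 1.104] [[-0.0, -1.0, 0.015], [-0.988, -0.002, -0.154], [0.154, -0.015, -0.988]]
0.011
{'t': 0.1, 'joint_positions': array([ 1.16235920e+00,  1.24448246e-01,  1.65152344e+00,  1.79324448e-05,
        1.36748453e+00, -8.25964365e-02]), 'joint_velocities': array([-0.00169795, -0.00281262, -0.00212764, -0.00094036,  0.00146433,
        0.00110362]), 'joint_torque': array([-1.65168185e-04, -4.18881047e+01, -3.61096144e+01,  7.77303195e-02,
        4.62045777e-02, -7.81183485e-05]), 'tcp_pos': array([0.20786958, 0.61528398, 0.22451281]), 'orientation': array([ 0.69757646,  0.11405674,  0.69790879, -0.11533194]), 'wrist_force': array([ 0.95450626, -0.09925769, -0.31158931]), 'moment': array([0.00742584, 0.02604386, 0.01573068]), 'opening': 0.09518628995703299}
```

View pics/scene0.png

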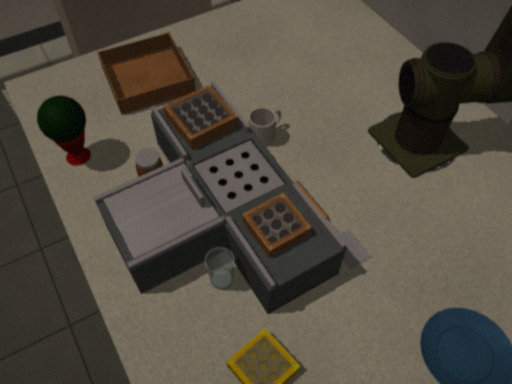

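View pics/top0.png

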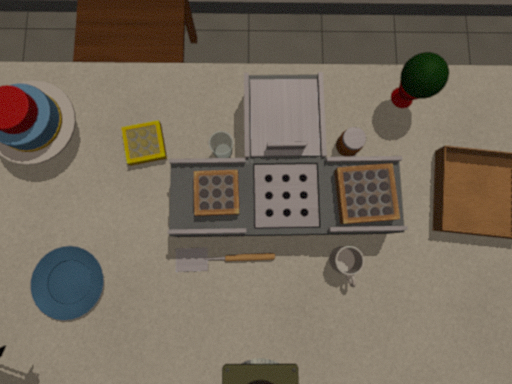

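The top view shows the unit with the well's 9-hole plate at about (287,195). The large box (4x4 sweets, orange) is on the -y channel at (368,193) and the small one (3x3, orange) on the +y channel at (216,192). The handle is at (285,142), the tumbler at (221,146), the jar at (351,141), the mug at (348,262) and the spatula at (225,258).

Small-box candidates: orange 3x3 box in the top view at (216,192), and yellow box at (145,143) lying on the table. The orange one is on the channel and fits the description. The yellow one is the look-alike to leave alone.

```bash
cat > h.py <<'E'
import cv2,numpy as np
from cell import monitor, eyes
def cam(n):
    c=eyes.camera_model(n); return np.array(c["mtx"]),np.array(c["R"]),np.array(c["t"]).ravel()
def ray(n,p):
    K,R,t=cam(n); d=R.T@np.linalg.inv(K)@np.array([p[0],p[1],1.]); return -R.T@t,d
def onz(n,p,z):
    o,d=ray(n,p); return o+d*(z-o[2])/d[2]
def tri(p1,p2):
    P=[]
    for n in("top","scene"):
        K,R,t=cam(n); P.append(K@np.c_[R,t])
    X=cv2.triangulatePoints(P[0],P[1],np.float64(p1).reshape(2,1),np.float64(p2).reshape(2,1)); return (X[:3]/X[3]).ravel()
def orange(im):
    h=cv2.cvtColor(im,cv2.COLOR_BGR2HSV)
    return cv2.inRange(h,(6,130,80),(18,255,255))
E
python3 - <<'E'
from h import *
for n in("top","scene"):
    im=cv2.imread(f"pics/{n}0.png"); m=orange(im)
    cs,_=cv2.findContours(m,cv2.RETR_EXTERNAL,cv2.CHAIN_APPROX_NONE)
    for c in cs:
        if cv2.contourArea(c)>250:
            r=cv2.minAreaRect(c); print(n,"orange",np.round(r[0]),np.round(r[1]),round(r[2],1),cv2.contourArea(c))
    g=cv2.cvtColor(im,cv2.COLOR_BGR2GRAY)
    d=cv2.inRange(g,0,35)
    k,l,s,ce=cv2.connectedComponentsWithStats(d)
    for i in range(1,k):
        if 15<s[i,4]<120: print(n,"dark",ce[i].round(1),s[i,4])
im=cv2.imread("pics/top0.png")[60:280,110:420]; a=cv2.resize(im,None,fx=2.5,fy=2.5,interpolation=cv2.INTER_CUBIC)
a=cv2.convertScaleAbs(a,alpha=1.5,beta=10)
cv2.imwrite("pics/topc.png",a)
im=cv2.imread("pics/scene0.png")[75:315,90:390]; a=cv2.resize(im,None,fx=2.5,fy=2.5,interpolation=cv2.INTER_CUBIC)
cv2.imwrite("pics/scenec.png",cv2.convertScaleAbs(a,alpha=1.5,beta=10))
E
```

```text
top orange [216. 193.] [44. 44.] 88.2 1811.5
top orange [367. 193.] [57. 57.] 84.8 3011.0
top orange [478. 191.] [70. 89.] 1.6 5025.0
top dark [9.1 6.8] 61
top dark [368.6  10.1] 41
top dark [255.5  10. ] 37
top dark [482.8  11.8] 46
top dark [343.4 149.1] 116
top dark [268.1 178.1] 26
top dark [285.4 177.8] 26
top dark [302.6 177.6] 27
top dark [268.5 195.1] 27
top dark [285.9 195. ] 26
top dark [303.2 194.7] 28
top dark [303.8 212. ] 28
top dark [269.  212.5] 26
top dark [286.4 212.3] 29
top dark [  1.3 350. ] 23
top dark [260.2 382.2] 54
scene orange [276. 220.] [45. 53.] 60.6 2038.0
scene orange [200. 111.] [42. 61.] 64.0 2041.0
scene orange [149.  72.] [35. 68.] 73.3 2039.0
scene dark [114.4  82.1] 45
scene dark [119.1  93.4] 20
scene dark [244.8 154.9] 31
scene dark [158.2 163.9] 27
scene dark [229.1 161.9] 32
scene dark [254.1 166.7] 35
scene dark [213.1 169.2] 34
scene dark [238.2 174.2] 35
scene dark [263.8 179.3] 36
scene dark [222.1 181.8] 34
scene dark [247.7 186.9] 37
scene dark [231.3 194.8] 36
scene dark [426.5 358.5] 23
scene dark [ 86.  367.9] 18
scene dark [436.8 374.4] 54
scene dark [482.  378.8] 48
```

View pics/topc.png

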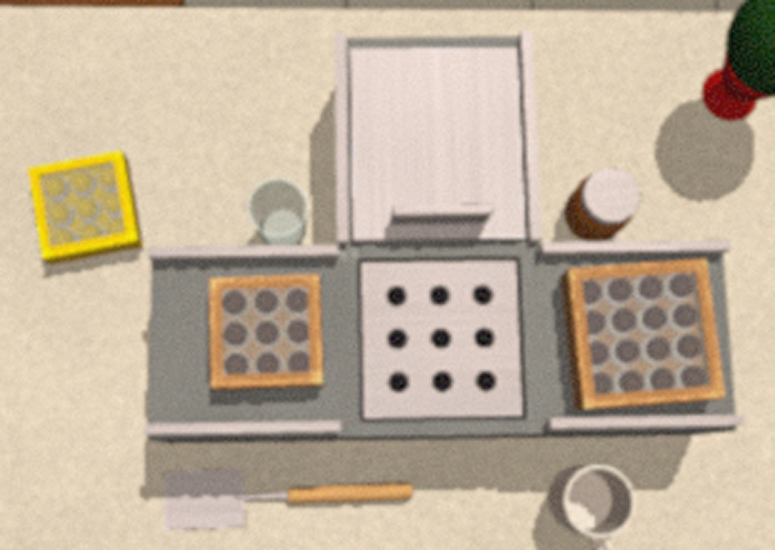

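View pics/scenec.png

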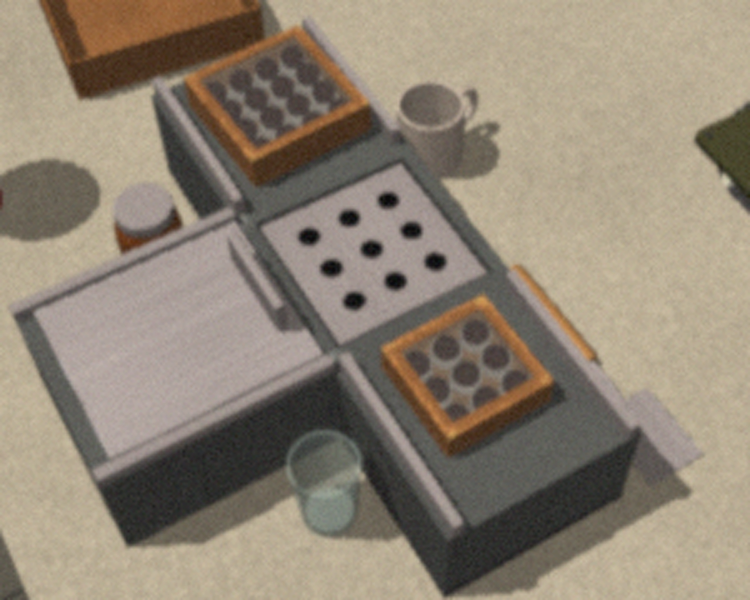

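The crops confirm it: the orange 3x3 box is on the +y channel, and the yellow box is off the unit on the table. I'll triangulate the key points next.

```bash
python3 - <<'E'
from h import *
T=lambda x,y:(x/2.5+110-.3,y/2.5+60-.3)
S=lambda x,y:(x/2.5+90-.3,y/2.5+75-.3)
# holes
print("well ctr",tri((285.9,195.0),(238.2,174.2)).round(4))
A=onz("top",(268.5,195.1),.122);B=onz("top",(303.2,194.7),.122);C=onz("top",(285.4,177.8),.122);D=onz("top",(286.4,212.3),.122)
print("top-only ctr",onz("top",(285.9,195),.122).round(4),"scene-only",onz("scene",(238.2,174.2),.122).round(4))
yaw1=np.degrees(np.arctan2(*(A-B)[[1,0]]))-90; yaw2=np.degrees(np.arctan2(*(C-D)[[1,0]])); print("yaw",yaw1,yaw2)
# box corners FL,FR,NR,NL (as in top image)
for nm,tc,sc,z in(("large",[(572,268),(706,260),(722,398),(582,408)],[(258,160),(186,84),(302,30),(370,102)],.165),
               ("small",[(210,280),(320,275),(322,385),(210,388)],[(448,435),(384,347),(485,298),(552,375)],.159)):
    t3=[tri(T(*a),S(*b)) for a,b in zip(tc,sc)]
    pl=np.array([onz("top",T(*a),z) for a in tc])
    print(nm,np.round(t3,3).tolist(),"mean",np.mean(t3,0).round(4),"topplane",pl.mean(0).round(4))
    for P in(pl,np.array(t3)): print(" yaw",np.degrees(np.arctan2((P[0]-P[1])[1],(P[0]-P[1])[0]))-90,np.degrees(np.arctan2((P[0]-P[3])[1],(P[0]-P[3])[0])),np.linalg.norm(P[0]-P[1]),np.linalg.norm(P[0]-P[3]))
print("handle top",tri(T(392,209),S(279,308)).round(4),tri(T(490,207),S(233,236)).round(4))
print("handle top plane",onz("top",T(392,209),.176).round(4),onz("top",T(490,207),.176).round(4))
for n,p,z in(("tumbler",(279,200),.1),("jar",(611,193),.085),("mug",(597,500),.085),("guideL far",(240,252),.145),("guideL near",(240,430),.145),("guideR far",(635,247),.145),("guideR near",(640,423),.145)):
    print(n,onz("top",T(*p),z).round(3))
E
```

```text
well ctr [ 0.5479 -0.0631  0.1222]
top-only ctr [ 0.5481 -0.0633  0.122 ] scene-only [ 0.5477 -0.0631  0.122 ]
yaw 0.7672477064661507 0.9001456051491152
large [[0.609, -0.188, 0.166], [0.622, -0.33, 0.153], [0.482, -0.337, 0.158], [0.473, -0.197, 0.167]] mean [ 0.5464 -0.2628  0.1612] topplane [ 0.5482 -0.2633  0.165 ]
 yaw 3.6333383777714943 2.054639826855326 0.13596950755333773 0.14029210753259613
 yaw 5.435810217986159 3.7663639269343188 0.14342010619616502 0.1354436809607431
small [[0.602, 0.17, 0.162], [0.605, 0.062, 0.158], [0.496, 0.059, 0.152], [0.494, 0.166, 0.166]] mean [0.5492 0.1144 0.1593] topplane [0.5495 0.1145 0.159 ]
 yaw 2.814593751552124 1.378082759709442 0.11029464159620563 0.10839415921763086
 yaw 1.8888034253398587 1.898823299793114 0.10778616480976183 0.10806296089808197
handle top [ 0.6706 -0.0107  0.1747] [ 0.6715 -0.1076  0.1732]
handle top plane [ 0.6709 -0.0112  0.176 ] [ 0.6734 -0.1093  0.176 ]
tumbler [0.702 0.107 0.1  ]
jar [ 0.715 -0.257  0.085]
mug [ 0.382 -0.229  0.085]
guideL far [0.634 0.143 0.145]
guideL near [0.453 0.14  0.145]
guideR far [ 0.64  -0.263  0.145]
guideR near [ 0.46  -0.26   0.145]
```

```bash
python3 - <<'E'
from h import *
from scipy.spatial.transform import Rotation as Ro
s=monitor.observe(); q=s["orientation"]; R=Ro.from_quat([q[1],q[2],q[3],q[0]])
print(R.as_matrix().round(3).tolist(), s["tcp_pos"])
a=np.radians(.8)
for sg in(1,-1):
    x=np.array([0,0,-1.]);y=sg*np.array([np.cos(a),np.sin(a),0]);G=Ro.from_matrix(np.c_[x,y,np.cross(x,y)])
    print(sg,np.degrees((G*R.inv()).as_rotvec()).round(1))
E
```

```text
[[-0.001, 0.32, 0.947], [-0.002, 0.947, -0.32], [-1.0, -0.002, -0.0]] [0.20786958 0.61528398 0.22451281]
1 [  0.1  -0.1 -70.5]
-1 [1.000e-01 1.000e-01 1.095e+02]
```

Call:
servo_tool --moves '[[[1.6,-4.7,0,0,0,-8,9.5],[3.2,-9.4,0,0,0,-16,9.5],[4.8,-14.1,0,0,0,-24,9.5],[6.4,-18.8,0,0,0,-32,9.5],[8,-23.5,0,0,0,-40,9.5],[9.6,-28.2,0,0,0,-48,9.5],[11.2,-32.9,0,0,0,-56,9.5],[12.8,-37.6,0,0,0,-64,9.5],[14.4,-42.3,0,0,0,-70.5,9.5],[16,-47,0,0,0,-70.5,9.5]]]'

```text
t: 1.1
tcp_pos: [0.368, 0.1439, 0.2254]
orientation: [0.503, 0.497, 0.503, -0.497]
wrist_force: [0.9, 0.0, -0.6]
opening: 0.095
```

Call:
servo_tool --moves '[[[1.8,-4.7,0,0,0,0,9.0],[3.6,-9.4,0,0,0,0,9.0],[5.4,-14.1,0,0,0,0,9.0],[7.2,-18.8,0,0,0,0,9.0],[9,-23.5,0,0,0,0,9.0],[10.8,-28.2,0,0,0,0,9.0],[12.6,-32.9,0,0,0,0,9.0],[14.4,-37.6,0,0,0,0,9.0],[16.2,-42.3,0,0,0,0,9.0],[18,-47,0,0,0,0,9.0]]]'

```text
t: 2.1
tcp_pos: [0.547, -0.3231, 0.2249]
orientation: [0.503, 0.496, 0.504, -0.496]
wrist_force: [1.1, 1.2, 0.4]
opening: 0.0897
```

Call:
servo_tool --moves '[[[0.2,-3,0,0,0,0,9.0],[0.5,-6,0,0,0,0,9.0],[0.5,-6.4,-1,0,0,0,9.0],[0.5,-6.4,-3,0,0,0,9.0],[0.5,-6.4,-5,0,0,0,9.0],[0.5,-6.4,-7,0,0,0,9.0],[0.5,-6.4,-7.9,0,0,0,9.0],[0.5,-6.4,-7.9,0,0,0,9.0],[0.5,-6.2,-7.9,0,0,0,9.0],[0.5,-6.0,-7.9,0,0,0,9.0]]]'

```text
t: 3.1
tcp_pos: [0.5526, -0.3813, 0.1483]
orientation: [0.504, 0.496, 0.503, -0.496]
wrist_force: [0.2, -0.7, 1.1]
opening: 0.09
```

Call:
servo_tool --moves '[[[0,1.2,0,0,0,0,9.0],[0,2.4,0,0,0,0,9.0],[0,3.2,0,0,0,0,9.0],[0,4.2,0,0,0,0,9.0],[-0.1,5.4,-0.1,0,0,0,9.0],[-0.1,6.6,-0.1,0,0,0,9.0],[-0.1,7.8,-0.2,0,0,0,9.0],[-0.1,9,-0.2,0,0,0,9.0],[-0.1,10,-0.2,0,0,0,9.0],[-0.1,11,-0.2,0,0,0,9.0]]]'

```text
t: 4.1
tcp_pos: [0.552, -0.2724, 0.147]
orientation: [0.506, 0.496, 0.501, -0.497]
wrist_force: [0.4, -6.0, 4.3]
opening: 0.09
```

```bash
python3 - <<'E'
from h import *
a=eyes.grab_frame("scene")[60:300,90:390]; b=eyes.grab_frame("top")[110:250,160:430]
f=lambda i,s:cv2.convertScaleAbs(cv2.resize(i,None,fx=s,fy=s,interpolation=cv2.INTER_CUBIC),alpha=1.5,beta=10)
a=f(a,1.3);b=f(b,1.5)
b=cv2.copyMakeBorder(b,0,max(0,a.shape[0]-b.shape[0]),0,0,0);a=cv2.copyMakeBorder(a,0,max(0,b.shape[0]-a.shape[0]),0,0,0)
cv2.imwrite("pics/p1.png",np.hstack([a,b]))
s=monitor.observe();print(s["tcp_pos"],s["wrist_force"])
E
```

```text
[ 0.55185232 -0.2706456   0.14627979] [ 0.16502824 -1.94727229  0.93659473]
```

View pics/p1.png

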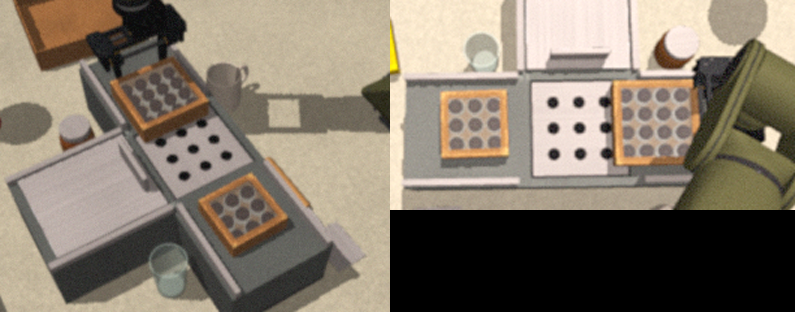

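Box is square against both fingers, with its leading edge over the plate and everything else undisturbed. I'll measure its leading edge precisely.

```bash
cat >> h.py <<'E'
def edges(n="top",x0=275,x1=420,z=.165,rows=(165,225)):
    im=eyes.grab_frame(n); m=orange(im)[rows[0]:rows[1],x0:x1]
    c=max(cv2.findContours(m,cv2.RETR_EXTERNAL,cv2.CHAIN_APPROX_NONE)[0],key=cv2.contourArea).reshape(-1,2)+[x0,rows[0]]
    L,Rr,T,B=c[:,0].min(),c[:,0].max()+1,c[:,1].min(),c[:,1].max()+1
    print("px",L,Rr,T,B); print("left/right y",onz(n,(L-.5,(T+B)/2),z)[1].round(4),onz(n,(Rr-.5,(T+B)/2),z)[1].round(4)," far/near x",onz(n,((L+Rr)/2,T-.5),z)[0].round(4),onz(n,((L+Rr)/2,B-.5),z)[0].round(4))
    s=monitor.observe(); print(s["tcp_pos"].round(4),s["wrist_force"].round(1),s["t"])
E
python3 -c "
from h import *
edges()"
```

```text
px 308 367 165 220
left/right y -0.1128 -0.2597  far/near x 0.6198 0.4817
[ 0.5515 -0.2706  0.1457] [ 0.8 -0.1  0.5] 4.25
```

Call:
servo_tool --moves '[[[0,1.2,0,0,0,0,9.0],[0,2.6,0,0,0,0,9.0],[-0.1,4.0,0,0,0,0,9.0],[-0.1,5.4,0,0,0,0,9.0],[-0.1,6.8,0,0,0,0,9.0],[-0.1,8.2,0,0,0,0,9.0],[-0.1,9.6,0,0,0,0,9.0],[-0.2,10.8,0,0,0,0,9.0],[-0.2,11.8,0,0,0,0,9.0],[-0.2,12.3,0,0,0,0,9.0]]]'

```text
t: 5.25
tcp_pos: [0.5479, -0.147, 0.1433]
orientation: [0.503, 0.496, 0.505, -0.497]
wrist_force: [0.0, -2.3, -1.3]
opening: 0.0903
```

```bash
cat >> h.py <<'E'
def pic(name):
    a=eyes.grab_frame("scene")[60:300,90:390]; b=eyes.grab_frame("top")[110:250,160:430]
    f=lambda i,s:cv2.convertScaleAbs(cv2.resize(i,None,fx=s,fy=s,interpolation=cv2.INTER_CUBIC),alpha=1.5,beta=10)
    a=f(a,1.3);b=f(b,1.5); b=cv2.copyMakeBorder(b,0,max(0,a.shape[0]-b.shape[0]),0,0,0); a=cv2.copyMakeBorder(a,0,max(0,b.shape[0]-a.shape[0]),0,0,0)
    cv2.imwrite("pics/%s.png"%name,np.hstack([a,b]))
E
python3 -c "
from h import *
pic('p2'); edges(x0=245,z=.117)"
```

```text
px 260 313 167 222
left/right y 0.0049 -0.1332  far/near x 0.6245 0.48
[ 0.5484 -0.1472  0.1438] [ 0.  -0.4  0.2] 5.4
```

View pics/p2.png

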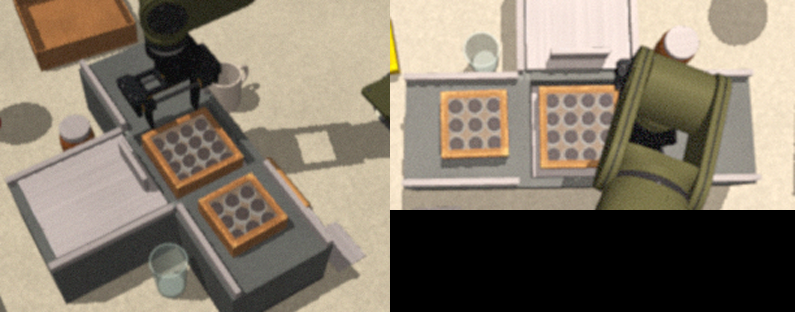

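The box is over the well, but it is not clear that its tail has dropped. I'll nudge it a little further, back off, and look again.

Call:
servo_tool --moves '[[[0,0.4,0,0,0,0,9.0],[0,0.7,0,0,0,0,9.0],[0,0.7,0,0,0,0,9.0],[0,0.7,0,0,0,0,9.0],[0,0,0,0,0,0,9.0],[0.1,-1.5,0,0,0,0,9.0],[0.1,-4,0,0,0,0,9.0],[0.1,-7,0,0,0,0,9.0],[0.1,-10,0,0,0,0,9.0],[0.1,-12,0,0,0,0,9.0]]]'

```text
t: 6.4
tcp_pos: [0.5497, -0.2711, 0.1448]
orientation: [0.503, 0.497, 0.503, -0.497]
wrist_force: [0.0, 1.2, -0.4]
opening: 0.0903
```

```bash
python3 -c "
from h import *
pic('p3'); edges(x0=245,z=.117)"
```

```text
px 260 314 167 222
left/right y 0.0049 -0.1358  far/near x 0.6245 0.48
[ 0.5497 -0.2696  0.1445] [ 0.9  0.8 -1. ] 6.55
```

View pics/p3.png

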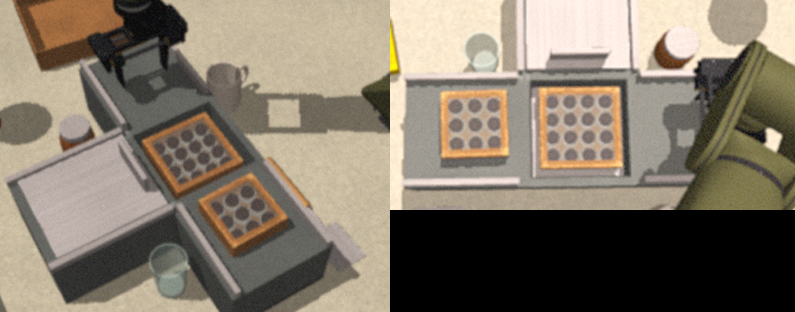

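The picture shows the large box flat and central in the well, with the dark well wall visible at its right at crop (622,130). Its centre is about 4 mm from the well centre, and the bystanders are unmoved. Next is the small box.

Call:
servo_tool --moves '[[[0,0,3,0,0,0,6.0],[0,0,6,0,0,0,6.0],[0,0,9,0,0,0,6.0],[0,4.5,9,0,0,0,6.0],[0,9,9,0,0,0,6.0],[0,13.5,9,0,0,0,6.0],[0,18,9,0,0,0,6.0],[0,22.5,9,0,0,0,6.0],[0,27,9,0,0,0,6.0],[0,31.5,9,0,0,0,6.0]]]'

```text
t: 7.55
tcp_pos: [0.5491, 0.0496, 0.2347]
orientation: [0.504, 0.496, 0.504, -0.496]
wrist_force: [0.6, 0.6, -0.3]
opening: 0.06
```

Call:
servo_tool --moves '[[[0,4.5,0,0,0,0,6.0],[0,9,0,0,0,0,6.0],[0,13.5,0,0,0,0,6.0],[0,18,0,0,0,0,6.0],[0,18,-2,0,0,0,6.0],[0,18,-4,0,0,0,6.0],[0,18,-6,0,0,0,6.0],[0,18,-8,0,0,0,6.0],[0,18,-8.8,0,0,0,6.0],[0,18,-8.8,0,0,0,6.0]]]'

```text
t: 8.55
tcp_pos: [0.5485, 0.2271, 0.1451]
orientation: [0.503, 0.495, 0.504, -0.497]
wrist_force: [-0.0, 0.5, -0.0]
opening: 0.0597
```

Call:
servo_tool --moves '[[[0,-1.2,0,0,0,0,6.0],[0,-2.4,0,0,0,0,6.0],[0,-3.6,0,0,0,0,6.0],[0,-4.4,0,0,0,0,6.0],[0,-5.2,0,0,0,0,6.0],[0,-6.2,0,0,0,0,6.0],[0,-7.4,0,0,0,0,6.0],[0,-8.6,0,0,0,0,6.0],[0,-9.8,0,0,0,0,6.0],[0,-11,0,0,0,0,6.0]]]'

```text
t: 9.55
tcp_pos: [0.5503, 0.1167, 0.1475]
orientation: [0.504, 0.497, 0.504, -0.496]
wrist_force: [0.2, 5.1, 3.6]
opening: 0.0601
```

```bash
python3 -c "
from h import *
pic('p4'); s=monitor.observe(); print(s['tcp_pos'],s['wrist_force'])"
```

```text
[0.54980833 0.1149718  0.1466875 ] [-0.54917547 -0.9604126  -0.53613839]
```

View pics/p4.png

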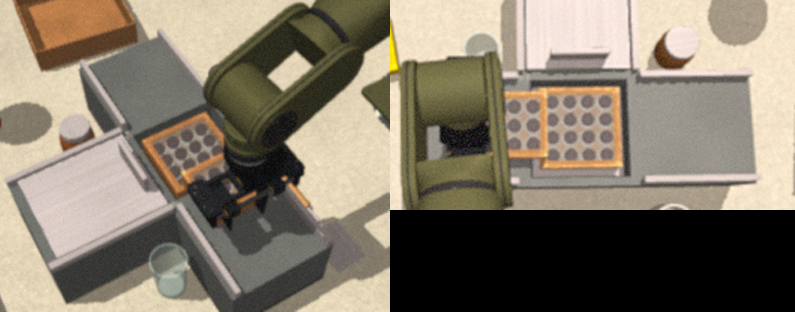

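The small box is square in front of the fingers with its leading edge over the large box. Continuing.

Call:
servo_tool --moves '[[[0,-1.2,0,0,0,0,6.0],[0,-2.5,0,0,0,0,6.0],[0,-3.8,0,0,0,0,6.0],[0,-5.1,0,0,0,0,6.0],[0,-6.4,0,0,0,0,6.0],[0,-7.6,0,0,0,0,6.0],[0,-8.6,0,0,0,0,6.0],[0,-9.4,0,0,0,0,6.0],[0,-10.1,0,0,0,0,6.0],[0,-10.1,0,0,0,0,6.0]]]'

```text
t: 10.65
tcp_pos: [0.5495, 0.0147, 0.1461]
orientation: [0.503, 0.496, 0.503, -0.497]
wrist_force: [-0.7, -0.1, 0.2]
opening: 0.0601
```

Call:
servo_tool --moves '[[[0,0,0,0,0,0,6.0],[0,0.4,0.2,0,0,0,6.0],[0,1,0.5,0,0,0,6.0],[0,2.5,1,0,0,0,6.0],[0,4,2,0,0,0,6.0],[0,6,4,0,0,0,6.0],[0,9,7,0,0,0,6.0],[0,12,9,0,0,0,5.0],[0,15,9,0,0,0,4.0],[0,18,9,0,0,0,3.0]]]'

```text
t: 11.65
tcp_pos: [0.5502, 0.1987, 0.2394]
orientation: [0.505, 0.497, 0.503, -0.495]
wrist_force: [-0.6, -0.1, -1.2]
opening: 0.0414
```

```bash
python3 -c "
from h import *
pic('p5'); edges(x0=245,x1=330,z=.117)"
```

```text
px 259 312 171 223
left/right y 0.0075 -0.1304  far/near x 0.6138 0.4774
[0.5495 0.1983 0.2376] [-0.4 -0.4 -0.2] 11.8
```

View pics/p5.png

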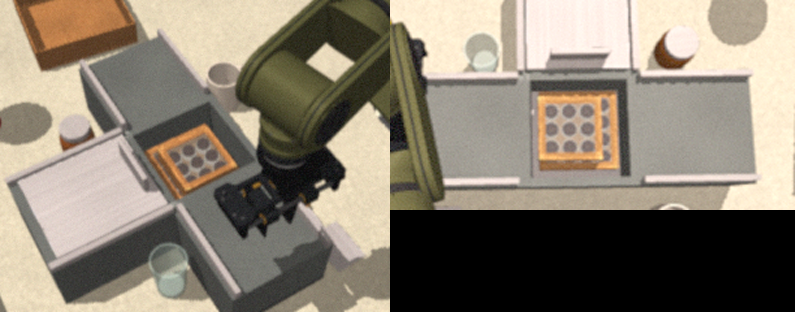

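Call:
servo_tool --moves '[[[2.2,-3.4,0,0,0,0,0],[4.4,-6.8,0,0,0,0,0],[6.6,-10.2,0,0,0,0,0],[8.8,-13.6,0,0,0,0,0],[11,-17,0,0,0,0,0],[13.2,-20.4,0,0,0,0,0],[15.4,-23.8,0,0,0,0,0],[16.7,-25.9,0,0,0,0,0],[16.7,-25.9,-2.5,0,0,0,0],[16.7,-25.9,-2.5,0,0,0,0]]]'

```text
t: 12.8
tcp_pos: [0.715, -0.0643, 0.2077]
orientation: [0.501, 0.495, 0.505, -0.498]
wrist_force: [-0.1, 0.4, -1.5]
opening: 0.0002
```

```bash
python3 -c "
from h import *
P=tri((280.7,195.3),(243.8,180.8));print('small top',P.round(4))
s=monitor.observe();print(s['tcp_pos'],s['opening'],s['t'])
pic('p6')"
```

```text
small top [ 0.5446 -0.0472  0.1127]
[ 0.7150366  -0.06432601  0.20772753] 0.00020542671588058618 12.8
```

View pics/p6.png

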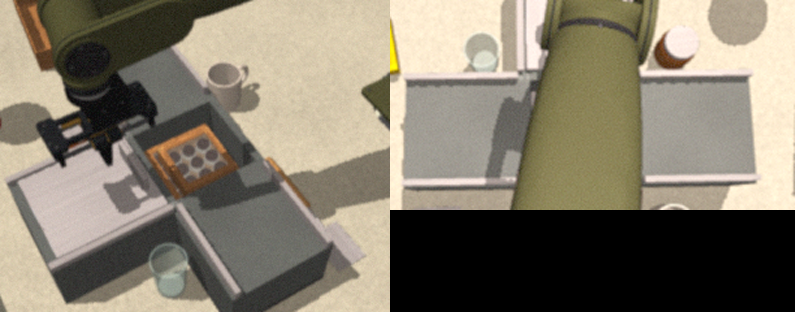

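The boxes are sunk: small top triangulated at z 0.113. The fingers' state is unclear in this view, so I'll take one enlarged crop before lowering.

```bash
python3 -c "
from h import *
im=eyes.grab_frame('scene')[90:260,90:290]
cv2.imwrite('pics/p7.png',cv2.convertScaleAbs(cv2.resize(im,None,fx=3.5,fy=3.5,interpolation=cv2.INTER_CUBIC),alpha=2,beta=15))
K,R,t=cam('scene')
for n,X in (('tip',(.715,-.0643,.1967)),('hL',(.6706,-.0107,.176)),('hR',(.6715,-.1076,.176))):
    p=K@(R@np.array(X)+t);p=p[:2]/p[2];print(n,((p-[90,90])*3.5).round())
"
```

```text
tip [285. 326.]
hL [388. 376.]
hR [322. 273.]
```

View pics/p7.png

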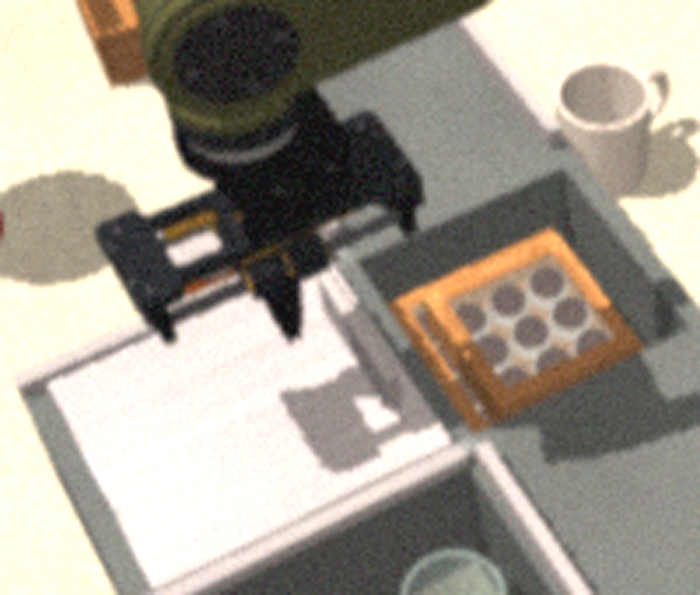

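Fingers are closed at crop (290,335), behind the handle at (360,340). The outer prongs belong to the gripper's body, well above the cover. Both boxes lie level below the rim. Lowering, then pushing the cover.

Call:
servo_tool --moves '[[[0,0.2,-1.5,0,0,0,0],[0,0.2,-3,0,0,0,0],[0,0.2,-4.2,0,0,0,0],[0,0.2,-4.9,0,0,0,0],[-1,0.2,-4.9,0,0,0,0],[-2,0.2,-4.9,0,0,0,0],[-3,0.2,-4.9,0,0,0,0],[-4,0.2,-4.9,0,0,0,0],[-5,0.2,-4.9,0,0,0,0],[-6,0.1,-4.9,0,0,0,0]]]'

```text
t: 13.95
tcp_pos: [0.6566, -0.0617, 0.1636]
orientation: [0.504, 0.497, 0.503, -0.496]
wrist_force: [3.1, 3.3, 1.6]
opening: 0.0004
```

Call:
servo_tool --moves '[[[-1,0,0,0,0,0,0],[-2,0,0,0,0,0,0],[-3,0,0,0,0,0,0],[-4,0,0,0,0,0,0],[-5,-0.1,0,0,0,0,0],[-6,-0.1,0,0,0,0,0],[-7,-0.1,0,0,0,0,0],[-8,-0.1,0,0,0,0,0],[-9,-0.1,0,0,0,0,0],[-10,-0.1,0,0,0,0,0]]]'

```text
t: 14.95
tcp_pos: [0.556, -0.0635, 0.1625]
orientation: [0.504, 0.496, 0.503, -0.497]
wrist_force: [2.3, -2.4, 1.6]
opening: 0.0
```

Now the last part, in small steps, watching the force.

Call:
servo_tool --moves '[[[-1,0,0,0,0,0,0],[-2,0,0,0,0,0,0],[-2.8,0,0,0,0,0,0],[-3.4,-0.1,0,0,0,0,0],[-3.9,-0.1,0,0,0,0,0],[-4.2,-0.1,0,0,0,0,0],[-4.5,-0.1,0,0,0,0,0],[-4.8,-0.1,0,0,0,0,0],[-5,-0.1,0,0,0,0,0],[-5,-0.1,0,0,0,0,0]]]'

```text
t: 15.95
tcp_pos: [0.5064, -0.0643, 0.1624]
orientation: [0.503, 0.496, 0.504, -0.497]
wrist_force: [0.5, 0.1, 0.3]
opening: 0.0003
```

Call:
servo_tool --moves '[[[-0.2,0,0,0,0,0,0],[-0.4,0,0,0,0,0,0],[-0.6,0,0,0,0,0,0],[-0.8,0,0,0,0,0,0],[-0.9,0,0,0,0,0,0],[-1,0,0,0,0,0,0],[-1.1,0,0,0,0,0,0],[-1.2,0,0,0,0,0,0],[-1.2,0,0,0,0,0,0],[-1.2,0,0,0,0,0,0]]]'

```text
t: 16.95
tcp_pos: [0.4989, -0.0644, 0.1628]
orientation: [0.507, 0.499, 0.5, -0.494]
wrist_force: [19.0, -0.5, -11.5]
opening: 0.0007
```

The wrist force rose to 19 N at about the expected end of travel, so this is the stop. Backing off and lifting clear.

Call:
servo_tool --moves '[[[1,0,0,0,0,0,0],[2.5,0,0,0,0,0,0],[3,0,2,0,0,0,0],[3,0,5,0,0,0,0],[3,0,9,0,0,0,0],[3,4,10,0,0,0,0],[3,8.5,10,0,0,0,0],[3,13,10,0,0,0,0],[3,17.5,10,0,0,0,0],[3,22,10,0,0,0,0]]]'

```text
t: 17.95
tcp_pos: [0.5242, 0.1573, 0.2629]
orientation: [0.503, 0.496, 0.504, -0.497]
wrist_force: [0.8, 0.1, 0.2]
opening: 0.0007
```

Call:
servo_tool --moves '[[[-1,4.5,0,0,0,0,0],[-2,9,0,0,0,0,0],[-3,13.5,0,0,0,0,0],[-4,18,0,0,0,0,0],[-5,22,0,0,0,0,0],[-5,22,0,0,0,0,0],[-5,22,0,0,0,0,0],[-5,22,0,0,0,0,0],[-5,22,0,0,0,0,0],[-5,22,0,0,0,0,0]]]'

```text
t: 18.95
tcp_pos: [0.4754, 0.3747, 0.2628]
orientation: [0.503, 0.497, 0.503, -0.497]
wrist_force: [-0.7, 0.7, 0.3]
opening: 0.0003
```

```bash
python3 -c "
from h import *
a=eyes.grab_frame('scene')[60:300,90:390]; b=eyes.grab_frame('top')[60:290,110:420]
f=lambda i:cv2.convertScaleAbs(cv2.resize(i,None,fx=1.3,fy=1.3,interpolation=cv2.INTER_CUBIC),alpha=1.5,beta=10)
a=f(a);b=f(b); b=cv2.copyMakeBorder(b,0,a.shape[0]-b.shape[0],0,0,0)
cv2.imwrite('pics/p8.png',np.hstack([a,b]));print(a.shape,b.shape,monitor.observe()['tcp_pos'])"
```

```text
(312, 390, 3) (312, 403, 3) [0.4752534  0.37503347 0.26281587]
```

View pics/p8.png

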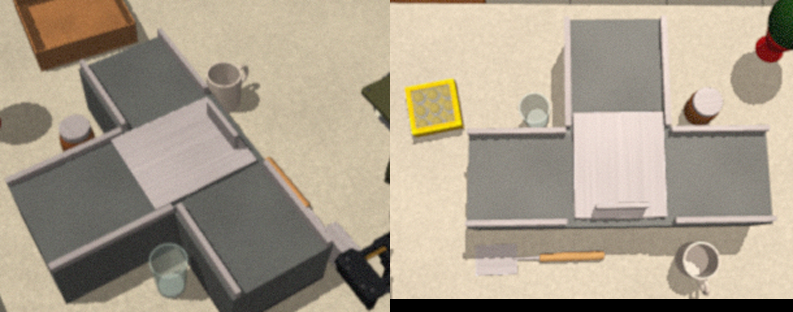

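The cover spans the whole well with its handle at the near edge, top view crop (620,207). Bystanders stand as before. I'll check the travel and hand in.

```bash
python3 -c "
from h import *
from cell import close_job
x=onz('top',(286.9,219.2),.176)[0]; print('handle x',x,'travel since start',.672-x, monitor.observe()['wrist_force'].round(1))
if .672-x>.165: close_job(); print('closed')"
```

```text
handle x 0.4815700086254905 travel since start 0.19042999137450956 [-0.1  0.3  0.2]
the job is handed in; nothing more can be done
closed
```

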